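Lock the mosaic border strip into its mounting frame

ROBOT

A 6-joint arm with a two-finger parallel gripper is mounted at the origin on the work surface. World frame = base frame: x ahead of the robot, y to its left, z up, the work surface at z = 0. Lengths are in m, angles in rad, forces in N, time in s.
With the tool pointing down it reaches from about 0.4 to 0.825 m from the base axis. Payload 7 kg.
Tool frame: the origin (TCP) lies at the centre of the arm's flange, where the gripper is bolted on; the fingertips stand 178 mm ahead of it and the grasp point (between the pads) lies 159 mm ahead of it; z points along the fingers, y is the direction in which the jaws open and shut (so a half turn about z gives the same grasp; the last joint's range is limited). The gripper opens to 88 mm and grips with 3 to 60 N. Pads are 19 mm wide; open, the fingers measure 130 mm over their backs; the gripper's body (78 mm by 193 mm) begins 47 mm behind the grasp point.
Start: joints at [1.463, 0.359, 0.012, 0, -1.224, -0.288], TCP at [0.26, 0.623, 0.405] pointing down, gripper open.
Joint ranges: [-3.07, 3.07], [-1.43, 2.12], [-1.02, 1.25], [-3.03, 1.67], [-3.05, -0], [-3.03, 3.03]. Speed limits (rad/s): [2.39, 2.39, 3.01, 3.14, 3.14, 3.14].

INTERFACE

Orientations are given as [roll, pitch, yaw] about the fixed x, y, z axes, in that order (R = Rz(yaw) Ry(pitch) Rx(roll)).
In Python, from station import arm gives the robot as it stands.
- The arm moves only by the shell command python3 -m handwheel 'ROWS' [OPENING] [FORCE]. ROWS is JSON, a list of rows, each a list of 4 numbers: the shift along the world's x, y, z in cm, then the turn about the world's z in rad. In form: [[dx, dy, dz, yaw], ...]. A call has 1 to 20 rows; each row shifts and turns the commanded pose from where the row before left it; what a row does not reach is not made up. A row lasts 1/10 s, in which the tool goes at most 50 mm and 8.59 degrees, less where a joint would pass 70% of its speed; a pose out of reach is approached as far as the arm can. A call is refused whole if a number of a shift passes 5 or a number of a turn 0.15, either way. A call with a gripper value outside its range is refused whole. OPENING is the closure, from 0 (fully open) to 1 (shut), set as the call begins (- or left out, the last holds). The fingers move at their own pace and stop on an object; FORCE is the grip in N (left out, the last holds). Time passes only in rows, so rows that do not move let the fingers close. It gives the time, the measured TCP pose, the force and the opening at its end, in the units of the state.
- arm.get_state(): the state, without advancing time (a new reading comes with each control period).
- arm.grab_frame(name): name is "scene" or "top" or "wrist"; returns a dict with "image" (384x512x3 uint8, red, green, blue), "depth" (384x512 float32, m along the optical axis (not along the pixel's ray), 0 where there is no reading), "vfov" (degrees; the focal length in pixels is half the picture's height over the tangent of half this angle, whatever the lens; pixels are square), "cx", "cy" (the principal point, pixels), "rvec" (rotation vector, rad) and "tvec" (3), from world to camera coordinates, as OpenCV has them. Camera axes: x right, y down, z forward; pixel columns grow to the right and rows downward; lengths in m; the calibration is good to about 2 mm. A picture is of the moment at which its call begins.
- arm.job_done(): hands the job in, once; it reports no verdict.
The state is a dict: "t": time; "q": joint angles; "qd": joint speeds; "joint_efforts": joint torques, N m; "eef_pos": TCP position; "ee_rot": TCP orientation; "force": force on the tool from outside, world axes, zero at the start; "moment": the same for the moment, N m; "width": finger opening in m.
Only numpy, scipy, OpenCV 4.12 (cv2) and the standard library are available. Lean on these libraries where they do the work, as an engineer would, in place of code of your own. Each camera call takes 0.05 s, during which the arm holds its last target.

TASK

Take the mosaic strip that has a tongue on one end, angle the tongue into the groove of the mounting frame with the other end raised, about midway along the groove, then lower it so that it lies flat on the frame between the groove and the keeper bar, and let go. Leave the square-ended strip where it lies.

Things in the scene. Friction and masses are not known exactly. Their poses are not given: they have to be found in the camera images.
- tongued_strip: Strip to mount: board faced with stone mosaic, tiles up. Main part 110 long (x) x 48 wide (y) x 24 mm high (22 wood + 2 tiles), 0.14-0.28 kg. At its -x end, flush with the underside, a bare wood tongue 24 long, 44 wide, 8 mm thick, pointing to the robot within 15 degrees. Origin: centre of the main part's underside; z up. Starts on the table; grip it across its 48 mm width.
- tongue_tip (a point): On the tongued strip: middle of the lower edge of the tongue's free end, 79 mm from the strip's origin along its -x, at underside height. Axes as the strip's. Once mounted, the tongue is 12 to 24 mm inside the groove.
- groove (a point): Fixed frame: middle of groove mouth, on top of the base board (10 mm above table). x out of the groove, away from the robot (within 18 deg), y along it, z up. Frame y -75..75 mm. Groove 16 mm high (z 0..16), 30 deep (x -30..0); mosaic panel over and behind it to x -85, top z 24. Base flat from the mouth to a keeper bar at x 122..137, 14 mm high: strip fits only tilted, tongue first.
- square_strip: Bystander: mosaic-faced strip of the same width and height (48, 24 mm), 134 mm long, square at both ends, no tongue. Lies beside the tongued strip; either may be the left one. Origin: centre of its underside; x along it, z up. To be left alone.

How it is judged:
By the outcome, as a careful person would: the job done as asked, in the order asked, and still so for the second after the job is handed in, with the robot touching nothing.
It also fails if it takes over 42 s, if anything falls off the work surface, if the arm or the gripper's body presses on something with over 40 N, if the wrist force passes 120 N, or if a joint passes its speed limit or range.

## Working session

There is one attempt and no reset: what is moved stays moved. The work goes in short steps, Python scripts to look and compute and a shell command to move; the robot and the scene stay as the last step left them, time stands still between calls to the robot, and variables do not carry over. Pictures are saved under pics/ and viewed, and the job is handed in when it is done.

```bash
mkdir -p pics; ls; cat > h.py <<'E'
import numpy as np, cv2, pickle, sys
def snap(names,tag):
    from station import arm
    for n in names:
        f=arm.grab_frame(n); pickle.dump(f,open(f'pics/{tag}_{n}.pkl','wb'))
        cv2.imwrite(f'pics/{tag}_{n}.png',f['image'][:,:,::-1])
def load(tag,n): return pickle.load(open(f'pics/{tag}_{n}.pkl','rb'))
def cam(f):
    R=cv2.Rodrigues(np.array(f['rvec'],float))[0]; t=np.array(f['tvec'],float).ravel()
    return f['image'].shape[0]/2/np.tan(np.radians(f['vfov'])/2),R,t
def ray(f,uv):
    F,R,t=cam(f); d=R.T@np.array([(uv[0]-f['cx'])/F,(uv[1]-f['cy'])/F,1.]); return -R.T@t,d
def onz(f,uv,z):
    o,d=ray(f,uv); return o+d*(z-o[2])/d[2]
def proj(f,p):
    F,R,t=cam(f); c=R@np.array(p,float)+t; return c[:2]/c[2]*F+[f['cx'],f['cy']]
def cloud(f):
    F,R,t=cam(f); d=f['depth']; v,u=np.indices(d.shape)
    P=np.stack([(u-f['cx'])/F*d,(v-f['cy'])/F*d,d],-1)
    W=(P-t)@R; W[d==0]=np.nan; return W
E
python3 - <<'E'
from h import *
snap(['scene','top','wrist'],'a')
from station import arm
s=arm.get_state(); print(s['t'],s['force'],s['ee_rot'],s['width'])
for n in ['scene','top','wrist']:
    f=load('a',n);F,R,t=cam(f);print(n,-R.T@t,R[2],F,f['cx'],f['cy'])
E
```

```text
pics
0.15 [ 0.31174636 -0.22039052  0.2402057 ] [ 3.14038279e+00 -1.15958905e-04 -3.95879231e-01] 0.08757250154780508
scene [ 0.93760072 -0.38957912  0.50392514] [-0.61722051  0.48773552 -0.61737582] 355.88877964963865 262.8758309646786 194.97770931295634
top [0.31746346 0.01800645 0.84095446] [ 0.18394503  0.00272978 -0.98293274] 412.1624711055752 256.15118072172277 198.42716713710237
wrist [0.32763938 0.5948391  0.38379768] [-0.25034946  0.10303396 -0.96265734] 280.13716592533024 251.53217488676543 190.95304553486466
```

View pics/a_scene.png

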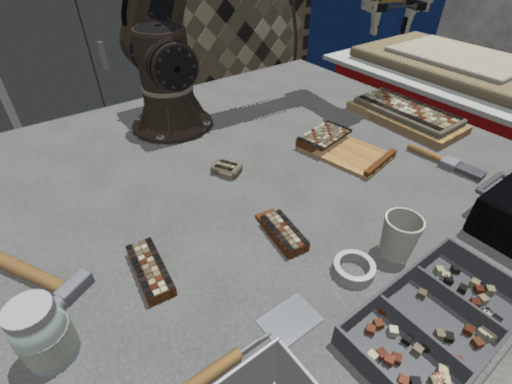

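View pics/a_top.png

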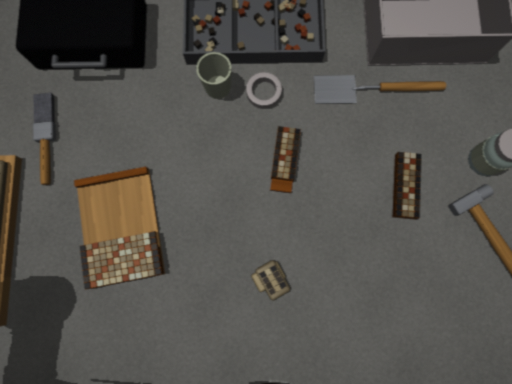

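View pics/a_wrist.png

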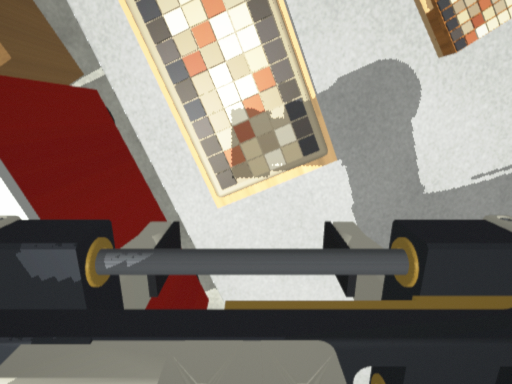

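```bash
python3 - <<'E'
from h import *
f=load('a','top')['image'][:,:,::-1]
a=cv2.resize(f[155:300,65:175],None,fx=4,fy=4,interpolation=cv2.INTER_CUBIC)
b=cv2.resize(f[115:205,260:312],None,fx=6,fy=6,interpolation=cv2.INTER_CUBIC)
c=np.zeros((600,800,3),np.uint8);c[:a.shape[0],:a.shape[1]]=a;c[:b.shape[0],450:450+b.shape[1]]=b
cv2.imwrite('pics/top_zoom.png',c)
f=load('a','scene')['image'][:,:,::-1]
a=cv2.resize(f[115:180,290:400],None,fx=5,fy=5,interpolation=cv2.INTER_CUBIC)
b=cv2.resize(f[200:265,245:320],None,fx=4,fy=4,interpolation=cv2.INTER_CUBIC)
c=np.zeros((600,800,3),np.uint8);c[:a.shape[0],:a.shape[1]]=a;c[330:330+b.shape[0],:b.shape[1]]=b
cv2.imwrite('pics/scene_zoom.png',c)
E
```

```text
(no output)
```

View pics/top_zoom.png

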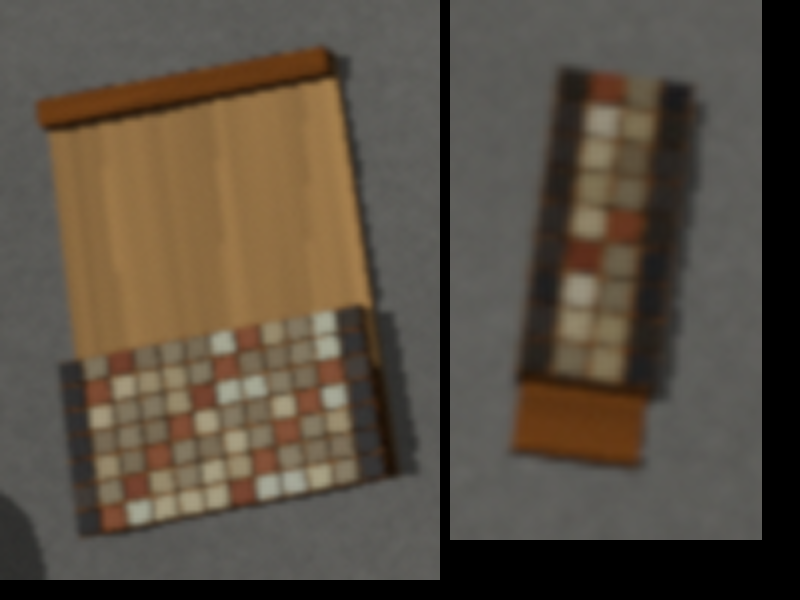

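View pics/scene_zoom.png

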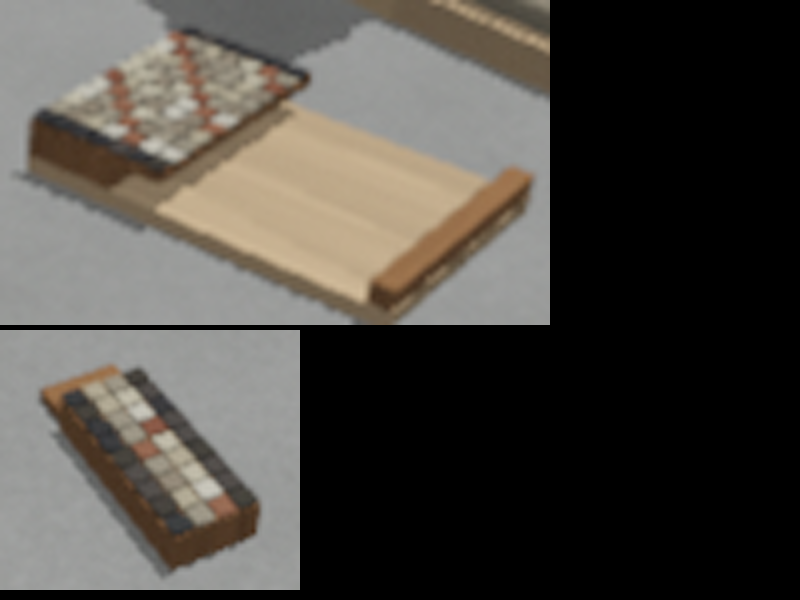

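```bash
python3 - <<'E'
from h import *
f=load('a','top'); W=cloud(f); im=f['image']
z=W[...,2]
for n,(u,v) in dict(strip=(285,155),tongue=(281,186),sq=(407,185),panel=(122,260),base=(120,210),keeper=(112,177),table=(220,220)).items():
    print(n,np.round(np.nanmedian(W[v-2:v+3,u-2:u+3].reshape(-1,3),0),4))
def fit(mask,box,h):
    x0,y0,x1,y1=box; m=np.zeros(z.shape,np.uint8); m[y0:y1,x0:x1]=mask[y0:y1,x0:x1]
    m=cv2.morphologyEx(m,cv2.MORPH_OPEN,np.ones((2,2)))
    n,l,s,c=cv2.connectedComponentsWithStats(m); k=1+np.argmax(s[1:,4]); m=(l==k).astype(np.uint8)
    cs=max(cv2.findContours(m,0,cv2.CHAIN_APPROX_NONE)[0],key=len)[:,0]
    P=np.array([onz(f,p,h)[:2]*1000 for p in cs],np.float32)
    r=cv2.minAreaRect(P); print(np.round(r[0],1),np.round(r[1],1),round(r[2],2)); print(np.round(cv2.boxPoints(r),1).tolist())
zz=np.nan_to_num(z)
print('strip');fit((abs(zz-.024)<.006),(255,115,310,205),.024)
print('sq');fit((abs(zz-.024)<.006),(380,140,435,230),.024)
print('panel');fit((abs(zz-.034)<.005),(65,215,175,300),.034)
print('base');fit((abs(zz-.010)<.0045),(65,155,175,300),.010)
hsv=cv2.cvtColor(im,cv2.COLOR_RGB2HSV)
print(hsv[177,112],hsv[186,281],hsv[210,120],hsv[220,220])
red=((hsv[...,0]<13)&(hsv[...,1]>150)).astype(np.uint8)
print('keeper');fit(red,(70,160,155,192),.024)
print('tongue');fit(red,(265,180,300,195),.008)
E
```

```text
strip [ 0.5602 -0.0403  0.0247]
tongue [ 0.4986 -0.0313  0.009 ]
sq [ 0.4934 -0.2854  0.024 ]
panel [0.3508 0.282  0.0338]
base [0.4532 0.2985 0.0108]
keeper [0.5196 0.3136 0.0241]
table [4.308e-01 9.540e-02 4.000e-04]
strip
[563.5 -44.2] [ 47.8 110.6] 81.14
[[505.1000061035156, -59.29999923706055], [614.4000244140625, -76.4000015258789], [621.7999877929688, -29.100000381469727], [512.5, -12.100000381469727]]
sq
[ 492.8 -290. ] [ 49.4 134.6] 83.43
[[423.20001220703125, -306.79998779296875], [556.9000244140625, -322.20001220703125], [562.5, -273.20001220703125], [428.79998779296875, -257.79998779296875]]
panel
[350.2 283.7] [ 84.6 150.5] 10.39
[[295.1000061035156, 350.1000061035156], [322.20001220703125, 202.10000610351562], [405.3999938964844, 217.39999389648438], [378.29998779296875, 365.3999938964844]]
base
[438.9 300.2] [154.2 151.1] 10.4
[[349.5, 360.6000061035156], [376.79998779296875, 212.0], [528.4000244140625, 239.8000030517578], [501.1000061035156, 388.5]]
[ 13 203 102] [ 14 208 102] [ 17 136 142] [23 11 92]
keeperTraceback (most recent call last):
  File "<stdin>", line 21, in <module>
  File "<stdin>", line 9, in fit
    return _wrapfunc(a, 'argmax', axis=axis, out=out, **kwds)
    return bound(*args, **kwds)
ValueError: attempt to get argmax of an empty sequence
```

```bash
python3 -m handwheel '[[2,-3.96,-0.6,0.014],[2,-3.96,-0.6,0.014],[2,-3.96,-0.6,0.014],[2,-3.96,-0.6,0.014],[2,-3.96,-0.6,0.014],[2,-3.96,-0.6,0.014],[2,-3.96,-0.6,0.014],[2,-3.96,-0.6,0.014],[2,-3.96,-0.6,0.014],[2,-3.96,-0.6,0.014],[2,-3.96,-0.6,0.014],[2,-3.96,-0.6,0.014],[2,-3.96,-0.6,0.014],[2,-3.96,-0.6,0.014],[2,-3.96,-0.6,0.014],[2,-3.96,-0.6,0.014],[2,-3.96,-0.6,0.014],[0,0,0,0]]' 0.1 20
python3 - <<'E'
from h import *
snap(['wrist'],'b')
from station import arm
s=arm.get_state(); print(s['t'],s['eef_pos'],s['ee_rot'],s['width'],s['force'])
E
```

```text
t: 1.95
eef_pos: [0.6014, -0.0545, 0.301]
ee_rot: [3.14, 0.002, -0.162]
force: [-0.8, 0.4, -0.7]
width: 0.0788
2.0 [ 0.6006354  -0.05289011  0.30132938] [ 3.14080165e+00  1.94313563e-03 -1.61797515e-01] 0.0790040533745616 [-0.88836302  0.14955564 -1.15748479]
```

View pics/b_wrist.png

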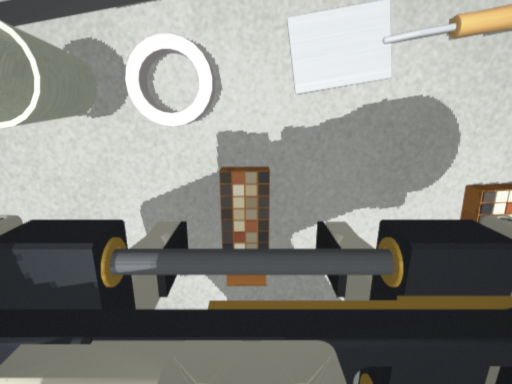

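```bash
python3 - <<'E'
from h import *
f=load('b','wrist'); a=load('a','top')
im=f['image'][150:300,200:290,::-1]; cv2.imwrite('pics/b_zoom.png',cv2.resize(im,None,fx=4,fy=4,interpolation=cv2.INTER_CUBIC))
g=load('a','top')
W=cloud(f); m=abs(np.nan_to_num(W[...,2])-.024)<.006
mm=np.zeros(m.shape,np.uint8); mm[155:245,205:290]=m[155:245,205:290]
cs=max(cv2.findContours(mm,0,cv2.CHAIN_APPROX_NONE)[0],key=len)[:,0]
P=np.array([onz(f,p,.024)[:2]*1000 for p in cs],np.float32); r=cv2.minAreaRect(P)
print(r,cv2.boxPoints(r).tolist(), np.median(W[mm>0][:,2]))
E
```

```text
((585.6057739257812, -45.143714904785156), (47.30897903442383, 77.2406234741211), 81.69768524169922) [[543.974609375, -62.97367858886719], [620.40576171875, -74.1269302368164], [627.2369384765625, -27.313751220703125], [550.8057861328125, -16.160499572753906]] 0.02363180952313685
```

View pics/b_zoom.png

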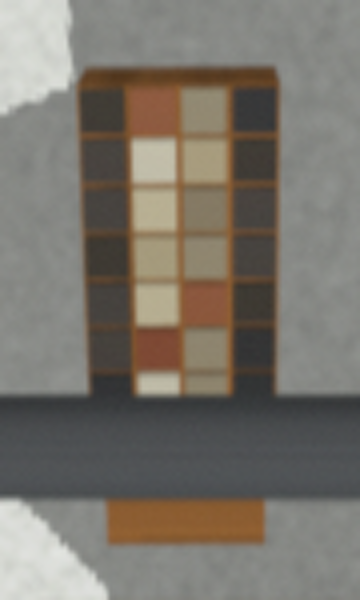

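```bash
python3 - <<'E'
from h import *
f=load('b','wrist'); a=load('a','top')
def tri(p,q):
    o1,d1=ray(a,p);o2,d2=ray(f,q)
    A=np.stack([d1,-d2],1);s=np.linalg.lstsq(A,o2-o1,rcond=None)[0]
    x1=o1+s[0]*d1;x2=o2+s[1]*d2; return np.round((x1+x2)/2*1000,1),np.round(np.linalg.norm(x1-x2)*1000,1)
for p,q in [((278.3,126.3),(219.8,171.3)),((300.3,129.3),(269.2,171.3))]:
    print(tri(p,q),np.round(onz(a,p,.024)*1000,1),np.round(onz(f,q,.024)*1000,1))
# tongue end edge on wrist (z 8mm upper edge)
for q in [(200+107/4,150+543/4),(200+265/4,150+543/4)]: print(np.round(onz(f,q,.004)*1000,1))
E
```

```text
(array([624.3, -28. ,  19.6]), np.float64(0.6)) [622.6 -28.1  24. ] [625.2 -28.4  24. ]
(array([616.8, -74.1,  19.7]), np.float64(0.1)) [615.3 -73.7  24. ] [617.8 -73.9  24. ]
[490.1  -7.9   4. ]
[482.8 -52.1   4. ]
```

```bash
python3 -m handwheel '[[0.2,0.2,-2,0.007],[0,0,-2,0],[0,0,-2,0],[0,0,-2,0],[0,0,-1.5,0],[0,0,-1,0],[0,0,-0.5,0],[0,0,-0.5,0],[0,0,0,0],[0,0,0,0]]' 0.1 20
```

```text
t: 3.0
eef_pos: [0.6025, -0.0483, 0.1882]
ee_rot: [-3.141, -0.001, -0.151]
force: [-1.0, 0.1, -0.0]
width: 0.0788
```

```bash
python3 -m handwheel '[[0,0,-0.6,0],[0,0,0,0]]' 0.1 5 && python3 -m handwheel '[[0,0,0,0],[0,0,0,0],[0,0,0,0],[0,0,0,0],[0,0,0,0],[0,0,0,0],[0,0,0,0],[0,0,0,0]]' 1 5
```

```text
t: 3.2
eef_pos: [0.602, -0.0485, 0.1813]
ee_rot: [-3.142, 0.0, -0.151]
force: [0.6, -0.1, -0.9]
width: 0.0789
t: 4.0
eef_pos: [0.6023, -0.0484, 0.1818]
ee_rot: [-3.142, -0.0, -0.151]
force: [0.1, 0.7, 0.7]
width: 0.0478
```

Gripped (47.8 mm). Lift slowly with a light grip so that the tongue can stay down and the strip pivots.

```bash
python3 -m handwheel '[[0,0,0.3,0],[0,0,0.3,0],[0,0,0.3,0],[0,0,0.3,0],[0,0,0.3,0],[0,0,0.3,0],[0,0,0.2,0],[0,0,0,0],[0,0,0,0]]' 1 5
python3 - <<'E'
from h import *
snap(['scene','wrist'],'c')
f=load('c','scene')['image'][180:290,220:350,::-1]
cv2.imwrite('pics/c_z.png',cv2.resize(f,None,fx=5,fy=5,interpolation=cv2.INTER_CUBIC))
E
```

```text
t: 4.9
eef_pos: [0.6025, -0.0484, 0.2019]
ee_rot: [-3.141, -0.001, -0.151]
force: [0.3, 0.0, -1.4]
width: 0.0479
```

View pics/c_z.png

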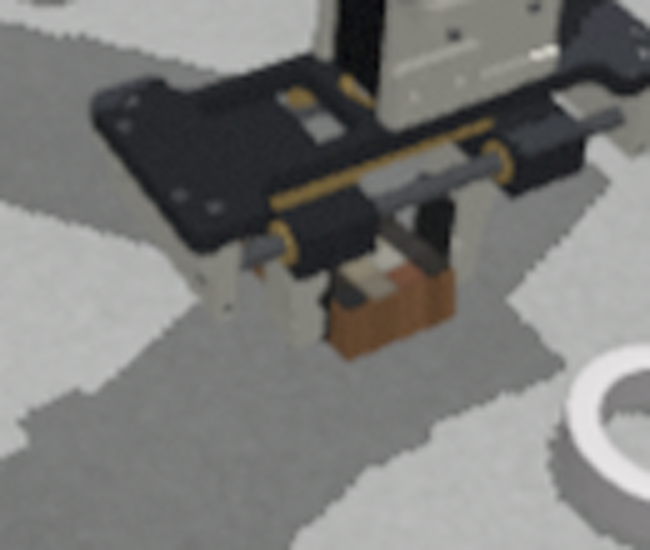

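```bash
cat >> h.py <<'E'
def tilt(tag,yaw,box,zlo=.01,zhi=.12,save=True):
    from station import arm
    f=load(tag,'wrist'); W=cloud(f); e=arm.get_state()['eef_pos']
    c,s=np.cos(yaw),np.sin(yaw)
    L=(W-np.array(e))@np.array([[c,-s,0],[s,c,0],[0,0,1]]); L[...,2]=W[...,2]
    x0,y0,x1,y1=box
    for v in range(y0,y1,8):
        r=L[v,x0:x1]; ok=(abs(r[:,1])<.018)&(r[:,2]>zlo)&(r[:,2]<zhi)
        if ok.sum()>3: print(v,np.round(np.median(r[ok],0)*1000,1),ok.sum())
E
python3 - <<'E'
from h import *
tilt('c',-.151,(180,130,330,384),zlo=-.01)
f=load('c','wrist')['image'][:,:,::-1];cv2.imwrite('pics/c_w.png',f)
E
```

```text
130 [62.3  0.1  0.1] 57
138 [57.2 -0.2 -0.1] 56
146 [52.1 -0.2 -0.3] 56
154 [46.9  0.7 -0.3] 53
162 [41.7  0.4 -0.1] 54
170 [36.3  0.1 -0.3] 55
178 [30.9 -0.3 -0.3] 54
186 [25.5  0.1 -0.1] 53
194 [19.8  0.1 -0.3] 53
202 [22.   0.1 24. ] 61
210 [20.3 -0.2 33.4] 64
218 [18.8 -0.1 41.9] 68
226 [16.   0.1 46.2] 69
234 [11.1 -0.1 45.4] 68
242 [ 5.4 -0.2 43.1] 66
250 [ 3.220e+01 -1.000e-01  1.035e+02] 117
258 [3.090e+01 1.000e-01 1.062e+02] 118
266 [ 2.880e+01 -1.000e-01  1.072e+02] 121
274 [2.490e+01 1.000e-01 1.054e+02] 116
282 [-21.8  -0.2  39.6] 62
290 [-27.8   0.1  38.6] 61
298 [-34.   -0.5  37.6] 59
306 [ 23.2  -0.  118. ] 133
```

View pics/c_w.png

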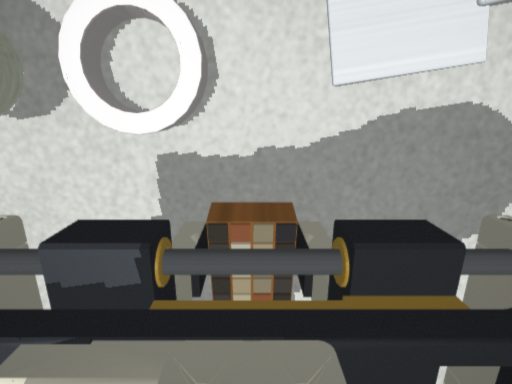

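```bash
python3 -m handwheel '[[0,0,0.3,0],[0,0,0.3,0],[0,0,0,0],[0,0,0,0]]' 1 5 && python3 -m handwheel '[[0,0,0,0],[0,0,0,0],[0,0,0,0],[0,0,0.5,0],[0,0,1,0],[0,0,2,0],[0,0,3,0],[0,0,3,0],[0,0,0,0]]' 1 40
python3 - <<'E'
from h import *
snap(['scene','wrist'],'d')
tilt('d',-.151,(180,200,330,384),zlo=.07,zhi=.15)
E
```

```text
t: 5.4
eef_pos: [0.6023, -0.0484, 0.2079]
ee_rot: [-3.141, -0.0, -0.151]
force: [0.3, -0.6, -1.1]
width: 0.0482
t: 6.3
eef_pos: [0.6036, -0.0483, 0.3081]
ee_rot: [-3.14, -0.008, -0.15]
force: [1.2, 0.4, -2.5]
width: 0.0472
208 [ 22.3  -0.6 135.9] 63
216 [ 20.5  -0.2 143.8] 66
224 [ 18.1  -1.5 149.3] 59
232 [ 13.6  -4.2 149.4] 23
240 [  8.9  -0.2 149. ] 60
280 [-19.8   0.2 142.2] 60
288 [-2.630e+01 -1.000e-01  1.406e+02] 61
296 [-3.30e+01 -1.00e-01  1.39e+02] 59
```

View pics/d_scene.png

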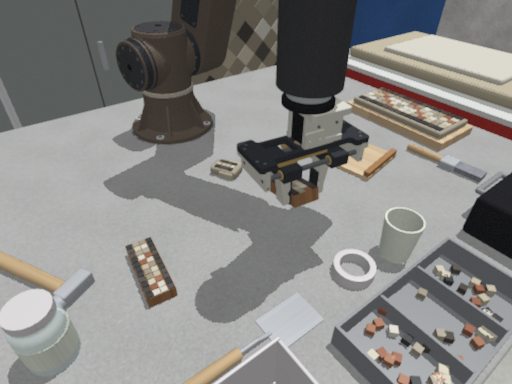

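```bash
python3 -m handwheel '[[-0.4,1.5,0,0.012],[-0.8,3,0,0.028],[-0.8,3,0,0.028],[-0.8,3,0,0.028],[-0.8,3,0,0.028],[-0.8,3,0,0.028],[-0.8,3,0,0.028],[-0.8,3,0,0.028],[-0.8,3,0,0.028],[-0.8,3,0,0.028],[-0.8,3,0,0.028],[-0.8,3,0,0.028],[-0.4,1.5,0,0.012],[0,0,0,0],[0,0,0,0],[0,0,0,0]]' 1 40
python3 - <<'E'
from h import *
snap(['scene','wrist','top'],'e')
tilt('e',.182,(180,200,330,384),zlo=.07,zhi=.17)
a=load('e','scene')['image'][60:200,270:420,::-1];cv2.imwrite('pics/e_z.png',cv2.resize(a,None,fx=4,fy=4,interpolation=cv2.INTER_CUBIC))
E
```

```text
t: 8.0
eef_pos: [0.5062, 0.3108, 0.3022]
ee_rot: [3.141, 0.001, 0.18]
force: [0.1, 0.7, -2.2]
width: 0.0478
208 [2.060e+01 1.000e-01 1.322e+02] 64
216 [ 18.8   0.2 140.3] 66
224 [ 16.5   0.2 145.9] 68
232 [ 12.5   0.4 147. ] 67
240 [  7.4   0.2 145.9] 68
280 [-2.160e+01 -1.000e-01  1.388e+02] 61
288 [-2.790e+01 -1.000e-01  1.375e+02] 61
296 [-3.45e+01 -1.00e-01  1.36e+02] 59
```

View pics/e_z.png

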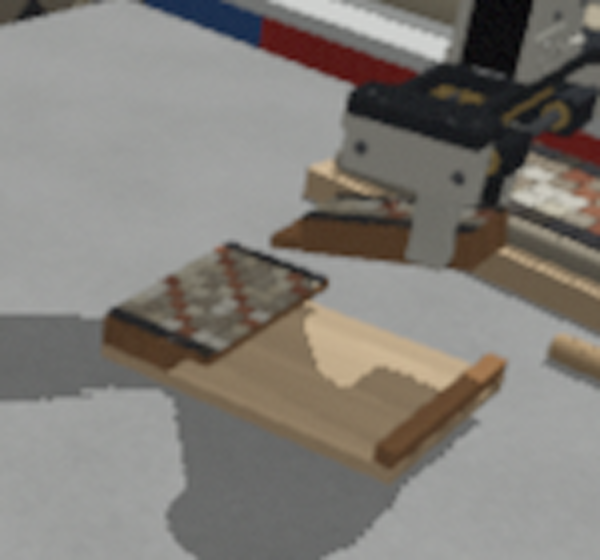

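View pics/e_wrist.png

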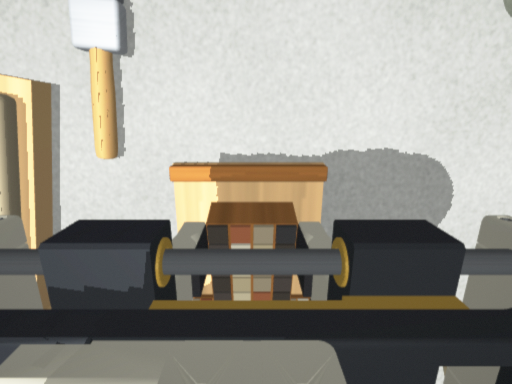

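View pics/e_top.png

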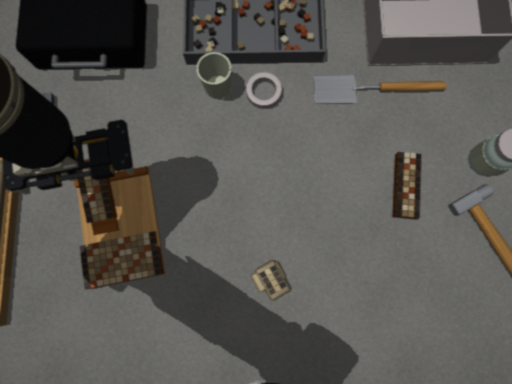

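```bash
python3 - <<'E'
from h import *
f=load('e','wrist'); hsv=cv2.cvtColor(f['image'],cv2.COLOR_RGB2HSV)
m=((hsv[...,0]<14)&(hsv[...,1]>170)).astype(np.uint8); m[:155]=0;m[195:]=0
cs=max(cv2.findContours(m,0,cv2.CHAIN_APPROX_NONE)[0],key=len)[:,0]
P=np.array([onz(f,p,.024)[:2]*1000 for p in cs],np.float32); r=cv2.minAreaRect(P); print(r)
G=np.array([392,291.4]);y=.1817;ex=np.array([np.cos(y),np.sin(y)]);ey=np.array([-ex[1],ex[0]])
print('keeper groove frame',[(round((p-G)@ex,1),round((p-G)@ey,1)) for p in cv2.boxPoints(r)])
W=cloud(f)[...,:2]*1000-G
for n in ('top',):
    g=load('e',n);W=cloud(g); L=W.copy(); d=W[...,:2]*1000-G; 
    gx=d@ex;gy=d@ey;z=W[...,2]*1000
    mm=(z>60)&(z<160)&(gx>-5)&(gx<85)&(abs(gy)<60)
    v,u=np.nonzero(mm); print(len(v),u.min(),u.max(),v.min(),v.max())
    o=np.argsort(gx[mm]); print(np.round(np.c_[gx[mm],gy[mm],z[mm]][o][:12],1))
a=load('e','top')['image'][160:260,65:175,::-1];cv2.imwrite('pics/e_t.png',cv2.resize(a,None,fx=6,fy=6,interpolation=cv2.INTER_CUBIC))
E
```

```text
Traceback (most recent call last):
ValueError: max() iterable argument is empty
```

```bash
python3 - <<'E'
from h import *
f=load('e','wrist'); hsv=cv2.cvtColor(f['image'],cv2.COLOR_RGB2HSV)
print(hsv[162:186:2,250].tolist())
W=cloud(f); zz=np.nan_to_num(W[...,2])
m=(abs(zz-.024)<.004).astype(np.uint8); m[:155]=0;m[200:]=0
cs=max(cv2.findContours(m,0,cv2.CHAIN_APPROX_NONE)[0],key=len)[:,0]
P=np.array([onz(f,p,.024)[:2]*1000 for p in cs],np.float32); r=cv2.minAreaRect(P); print(r)
G=np.array([392,291.4]);y=.1817;ex=np.array([np.cos(y),np.sin(y)]);ey=np.array([-ex[1],ex[0]])
print('keeper groove frame',[(round((p-G)@ex,1),round((p-G)@ey,1)) for p in cv2.boxPoints(r)])
g=load('e','top');W=cloud(g); d=W[...,:2]*1000-G
gx=d@ex;gy=d@ey;z=W[...,2]*1000
mm=(z>60)&(z<160)&(gx>-15)&(gx<85)&(abs(gy)<60)
print(mm.sum())
o=np.argsort(gx[mm]); print(np.round(np.c_[gx[mm],gy[mm],z[mm]][o][:400:25],1))
a=g['image'][160:260,65:175,::-1];cv2.imwrite('pics/e_t.png',cv2.resize(a,None,fx=6,fy=6,interpolation=cv2.INTER_CUBIC))
E
```

```text
[[18, 61, 137], [16, 129, 119], [15, 161, 125], [14, 165, 153], [15, 165, 151], [14, 161, 147], [15, 166, 149], [14, 164, 149], [15, 164, 145], [15, 157, 140], [17, 107, 178], [18, 105, 194]]
((523.6451416015625, 317.4756164550781), (14.393647193908691, 148.68710327148438), 10.320137977600098)
keeper groove frame [(np.float64(127.1), np.float64(76.2)), (np.float64(126.9), np.float64(-72.5)), (np.float64(141.3), np.float64(-72.5)), (np.float64(141.5), np.float64(76.2))]
1425
[[  5.2 -14.7 104.2]
 [  6.8  -7.3 103.2]
 [  8.7  -6.2 104.4]
 [ 10.4  -7.7 103. ]
 [ 11.8  19.8 106.4]
 [ 13.8  18.9 103.4]
 [ 15.4  18.2 104.6]
 [ 17.1  -9.4 105.4]
 [ 18.9  17.7 105. ]
 [ 20.4  16.9 106.4]
 [ 22.3  -2.6 104.8]
 [ 23.9 -22.6 104.3]
 [ 25.4   5.3 106.8]
 [ 26.1  11.  124.1]
 [ 26.8   4.5 122.3]
 [ 27.7 -10.1 108.5]]
```

View pics/e_t.png

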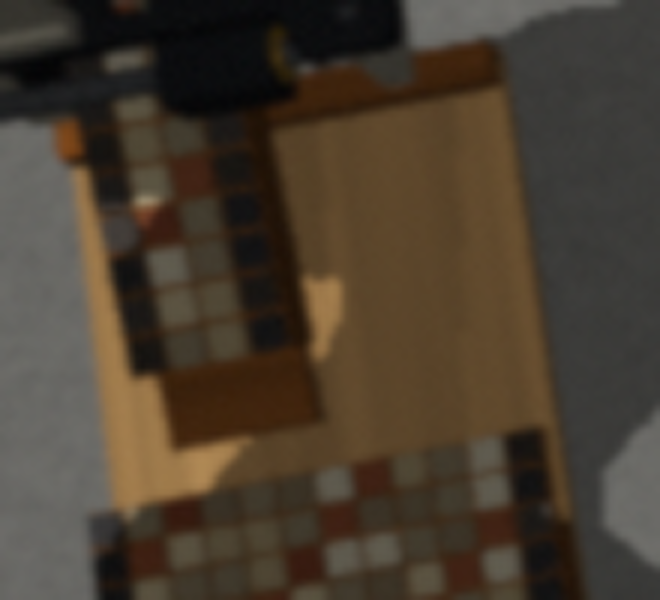

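```bash
python3 -m handwheel '[[0.5,0.1,-0.5,0],[0,0,-1,0],[0,0,-1.5,0],[0,0,-1.5,0],[0,0,-1.5,0],[0,0,-1,0],[0,0,-0.5,0],[0,0,-0.5,0],[0,0,0,0],[0,0,0,0]]' 1 40
python3 - <<'E'
from h import *
snap(['scene','top'],'g')
a=load('g','scene')['image'][80:200,280:420,::-1];cv2.imwrite('pics/g_z.png',cv2.resize(a,None,fx=5,fy=5,interpolation=cv2.INTER_CUBIC))
a=load('g','top')['image'][160:260,65:175,::-1];cv2.imwrite('pics/g_t.png',cv2.resize(a,None,fx=5,fy=5,interpolation=cv2.INTER_CUBIC))
E
```

```text
t: 9.15
eef_pos: [0.5114, 0.3127, 0.223]
ee_rot: [-3.141, -0.001, 0.181]
force: [-0.3, 0.5, -2.5]
width: 0.0476
```

View pics/g_z.png

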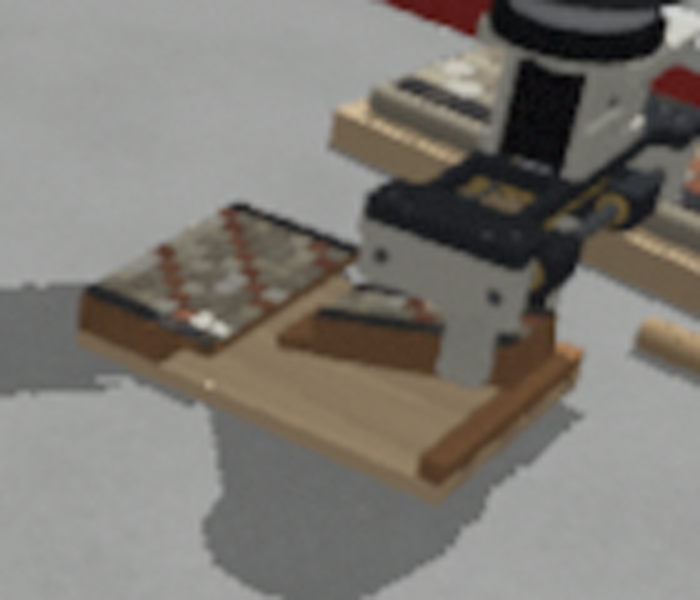

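View pics/g_t.png

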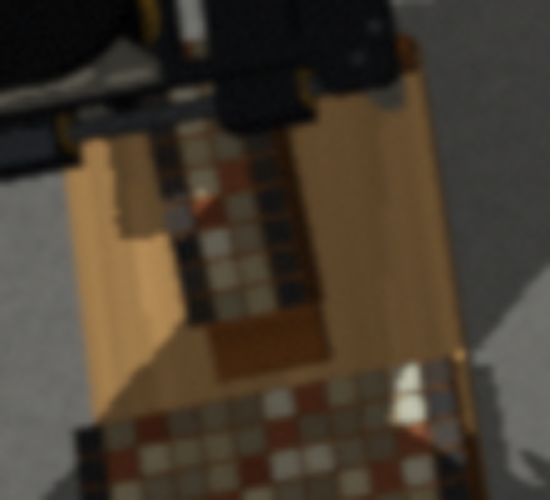

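```bash
python3 -m handwheel '[[0,0,-0.3,0],[-0.2,-0.04,0,0],[-0.4,-0.07,0,0],[-0.4,-0.07,0,0],[-0.4,-0.07,0,0],[-0.4,-0.07,0,0],[-0.4,-0.08,-0.1,0],[-0.3,-0.05,-0.1,0],[0,0,0,0],[0,0,0,0]]' 1 40
python3 - <<'E'
from h import *
snap(['scene','top','wrist'],'i')
a=load('i','scene')['image'][80:200,280:420,::-1];cv2.imwrite('pics/i_z.png',cv2.resize(a,None,fx=5,fy=5,interpolation=cv2.INTER_CUBIC))
a=load('i','top')['image'][160:260,65:175,::-1];cv2.imwrite('pics/i_t.png',cv2.resize(a,None,fx=5,fy=5,interpolation=cv2.INTER_CUBIC))
tilt('i',.182,(180,200,330,384),zlo=.03,zhi=.09)
E
```

```text
t: 10.25
eef_pos: [0.4862, 0.3081, 0.2177]
ee_rot: [3.141, 0.0, 0.181]
force: [-1.3, 0.7, -0.8]
width: 0.0479
208 [20.8  0.  47.5] 63
216 [19.  -0.5 55.2] 65
224 [16.8  0.3 61.3] 68
232 [12.6  0.3 62.1] 68
240 [ 7.5  0.  61. ] 67
280 [-21.2   0.   54.3] 61
288 [-27.6   0.   52.9] 61
296 [-34.4   0.   51.2] 59
```

View pics/i_z.png

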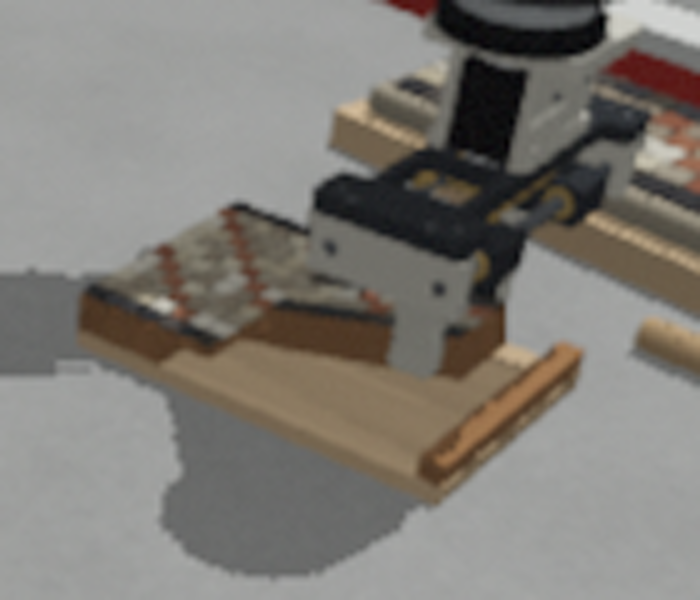

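View pics/i_t.png

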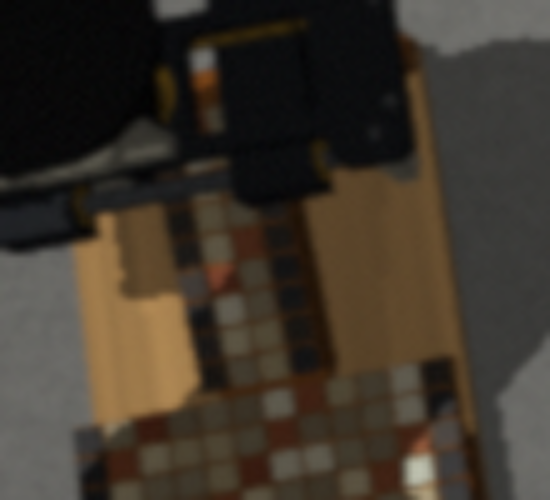

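```bash
python3 -m handwheel '[[0,0,0,0],[0,0,0,0],[0,0,0,0],[0.05,0.01,-0.3,0],[0.05,0.01,-0.3,0],[0.05,0.01,-0.3,0],[0.05,0.01,-0.3,0],[0,0,0,0]]' 1 6
python3 - <<'E'
from h import *
snap(['wrist'],'j')
tilt('j',.182,(180,200,330,384),zlo=.03,zhi=.09)
E
```

```text
t: 11.2
eef_pos: [0.4882, 0.3084, 0.2051]
ee_rot: [3.141, 0.001, 0.181]
force: [-0.4, 0.6, -1.3]
width: 0.048
208 [20.5 -0.1 33.9] 63
216 [19.5  0.2 43.9] 66
224 [16.6 -0.1 48.3] 69
232 [11.8  0.2 47.5] 68
240 [ 6.2  0.5 45.6] 65
280 [-19.7  -0.1  44. ] 63
288 [-25.4   0.2  43.4] 62
296 [-31.2  -0.3  42.9] 60
```

```bash
python3 -m handwheel '[[0.05,0.01,-0.3,0],[0.05,0.01,-0.3,0],[0.05,0.01,-0.3,0],[0,0,-0.2,0],[0,0,-0.1,0],[0,0,0,0],[0,0,0,0]]' 1 6
python3 - <<'E'
from h import *
snap(['wrist'],'k')
tilt('k',.182,(180,200,330,384),zlo=.02,zhi=.09)
E
```

```text
t: 11.95
eef_pos: [0.4897, 0.3088, 0.1936]
ee_rot: [3.142, 0.0, 0.181]
force: [0.7, -0.4, -1.7]
width: 0.048
208 [20.3  0.6 21.8] 61
216 [19.7  0.  32.9] 67
224 [15.9  0.  34.8] 67
232 [11.3  0.  34.9] 67
240 [ 6.5  0.  34.7] 67
280 [-18.3  -0.5  34.6] 61
288 [-23.5   0.3  34.6] 62
296 [-29.5  -0.3  33.7] 62
```

View pics/k_wrist.png

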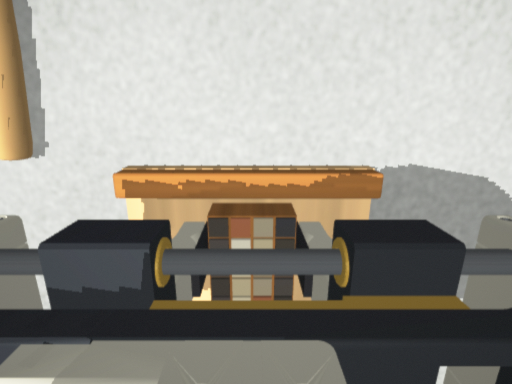

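```bash
python3 -m handwheel '[[0,0,-0.1,0],[0,0,0,0]]' 1 5 && python3 -m handwheel '[[0,0,0,0],[0,0,0,0],[0,0,0,0],[0,0,0,0],[0,0,0,0],[0,0,0,0]]' 0.2 5
python3 -m handwheel '[[0,0,0.3,0],[0,0,1,0],[0,0,2,0],[0,0,3,0],[0,0,4,0],[1,-2,4,0],[1,-4,3,0],[1,-4,1,0],[1,-4,0,0],[1,-4,0,0],[0,0,0,0],[0,0,0,0]]'
python3 - <<'E'
from h import *
snap(['scene','top','wrist'],'m')
a=load('m','scene')['image'][100:200,280:420,::-1];cv2.imwrite('pics/m_z.png',cv2.resize(a,None,fx=5,fy=5,interpolation=cv2.INTER_CUBIC))
f=load('m','top');a=f['image'][155:300,65:175,::-1];cv2.imwrite('pics/m_t.png',cv2.resize(a,None,fx=4,fy=4,interpolation=cv2.INTER_CUBIC))
G=np.array([392,291.4]);y=.1817;ex=np.array([np.cos(y),np.sin(y)]);ey=np.array([-ex[1],ex[0]])
W=cloud(f)*1000; d=W[...,:2]-G; gx=d@ex;gy=d@ey;z=W[...,2]
for X in range(-20,145,8):
    k=(abs(gx-X)<3)&(abs(gy)<12); print(X,round(float(np.median(z[k])),1),end='; ')
print()
for Y in range(-70,71,10):
    k=(abs(gy-Y)<3)&(gx>30)&(gx<90); print(Y,round(float(np.median(z[k])),1),end='; ')
E
```

```text
t: 12.2
eef_pos: [0.4897, 0.3088, 0.1927]
ee_rot: [3.142, -0.0, 0.181]
force: [0.2, -0.5, -1.5]
width: 0.0478
t: 12.8
eef_pos: [0.4898, 0.3088, 0.1927]
ee_rot: [-3.142, -0.0, 0.181]
force: [0.1, 0.0, -0.5]
width: 0.0701
t: 14.0
eef_pos: [0.5396, 0.1285, 0.376]
ee_rot: [-3.141, -0.001, 0.179]
force: [0.4, 0.4, -0.3]
width: 0.0699
-20 33.8; -12 34.3; -4 34.0; 4 20.0; 12 34.2; 20 34.0; 28 34.2; 36 34.0; 44 34.3; 52 35.0; 60 34.6; 68 33.6; 76 34.3; 84 34.2; 92 33.6; 100 34.5; 108 34.1; 116 34.4; 124 22.1; 132 24.9; 140 23.6; 
-70 10.0; -60 10.8; -50 10.7; -40 10.6; -30 10.6; -20 34.5; -10 34.1; 0 34.2; 10 34.3; 20 34.7; 30 10.9; 40 10.4; 50 10.5; 60 10.5; 70 10.4;
```

View pics/m_z.png

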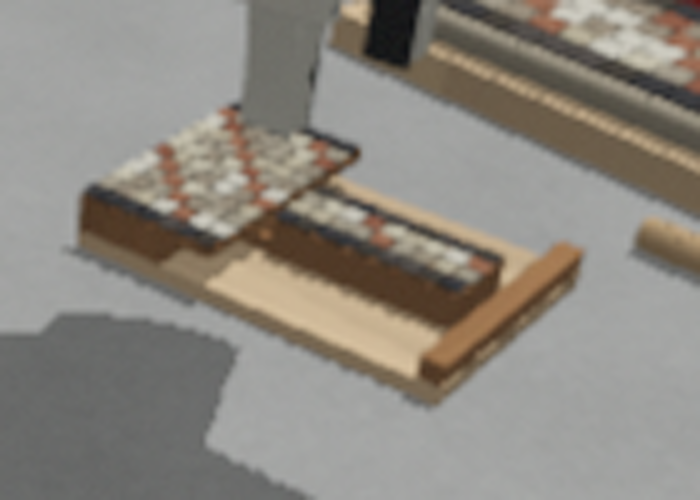

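View pics/m_t.png

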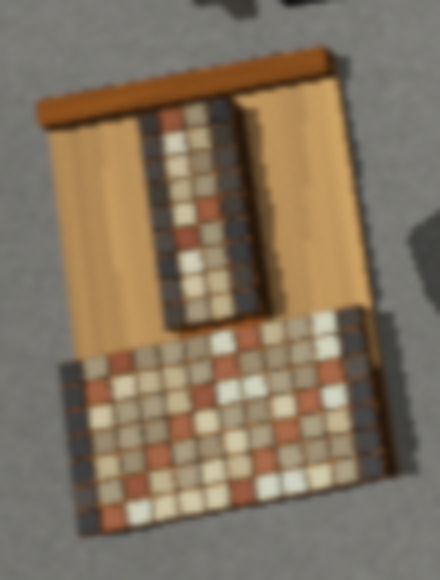

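```bash
python3 - <<'E'
from h import *
f=load('m','top')
G=np.array([392,291.4]);y=.1817;ex=np.array([np.cos(y),np.sin(y)]);ey=np.array([-ex[1],ex[0]])
# zoom corners -> pixels (tile-top corners)
for p in [(140,118),(233,98),(166,330),(262,312)]:
    w=onz(f,(65+p[0]/4-.4,155+p[1]/4-.4),.034)[:2]*1000-G; print(np.round([w@ex,w@ey],1))
W=cloud(f)*1000; d=W[...,:2]-G; gx=d@ex;gy=d@ey;z=W[...,2]
m=((z>28)&(z<40)&(gx>1.5)&(gx<124)&(abs(gy)<50)).astype(np.uint8)
cs=max(cv2.findContours(m,0,cv2.CHAIN_APPROX_NONE)[0],key=len)[:,0]
P=np.array([[(q@ex),(q@ey)] for q in [onz(f,p,.034)[:2]*1000-G for p in cs]],np.float32); r=cv2.minAreaRect(P);print(r)
g=load('a','top')['image'][140:230,380:435].astype(int);h=f['image'][140:230,380:435].astype(int);print('square moved?',np.abs(g-h).mean())
E
```

```text
[116.5  22.2]
[117.6 -25. ]
[ 8.1 23.1]
[  7.7 -24.3]
((62.6341667175293, -1.1021480560302734), (49.4228515625, 110.21834564208984), 89.83724975585938)
square moved? 24.04040404040404
```

```bash
python3 - <<'E'
from h import *
f=load('m','top'); W=cloud(f); z=np.nan_to_num(W[...,2])
m=np.zeros(z.shape,np.uint8); m[140:230,380:435]=abs(z[140:230,380:435]-.024)<.006
cs=max(cv2.findContours(m,0,cv2.CHAIN_APPROX_NONE)[0],key=len)[:,0]
print(cv2.minAreaRect(np.array([onz(f,p,.024)[:2]*1000 for p in cs],np.float32)))
from station import arm
print(arm.get_state()['t'],arm.job_done())
E
```

```text
((495.212646484375, -287.96783447265625), (50.015037536621094, 134.40585327148438), 83.32937622070312)
the job is handed in; nothing more can be done
14.15 None
```

The tongued strip is mounted flat on the frame with its tongue in the groove, and I handed the job in at 14.15 s of the 42 s allowed.

**What I did:** I gripped the strip lightly near its far end and lifted slowly, so it pivoted in the pads to about 13° with the tongue staying down. I tightened the grip, carried it over, and slid the tongue into the groove at about mid-length. Then I eased the grip, lowered the far end until it lay flat, opened the jaws and moved the arm clear.

**Last checks:**
- **Flat:** the strip's top reads about 34 mm above the table along its whole length, which is what it should be lying on the 10 mm base.
- **Tongue depth:** the tongue is about 16 mm inside the groove (12 to 24 mm asked), with about 4 mm free before the keeper bar.
- **Position and angle:** it sits about 1 mm off mid-groove and is square to the groove within a degree.
- **Forces:** the force readings after each move stayed under about 3 N.

**Disagreements:**
- **Cameras:** the wrist camera placed the keeper bar about 5 mm farther out than the top camera did. The placement leaves room for either reading, and the final figures are from the top camera.
- **Square strip:** its fitted position differs by 2 to 3 mm between the first and last pictures, with its angle the same to 0.1°. A pixel comparison of that area also changed, which I put down to shadow but did not check. The arm never went near it.

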